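Set a tile joint with the spacer bar and hold the tile pressed

TASK

On the setting board two tiles stand beside their rails, but only one of the two gaps is wide enough for the spacer bar. Slide the bar into that gap, flat on the board, until its handle comes up to the end of the rail, then let go of it and push that tile flush against the bar, so that bar and rail close up too, and keep pushing: the program finishes while the arm is still holding the tile pressed firmly (about 5 to 10 N). Do not shift the other tile or the glue pot.

Things in the scene. Friction and masses are not known exactly. Their poses are not given: they have to be found in the camera images.
- board: Fixed plywood setting board, 135 (x) x 280 (y) x 12 mm thick; origin: centre of underside, z up. On it two aluminium rails along x, from x = -7.5 to +64.5 mm, 12 wide, 14 high, centred at y = +107.5 (left) and -47.5 mm (right); bare in front of them. A tile stands at the -y side of each rail, with a gap of about 15 to 19 mm at one and 3 to 7 mm at the other; which is which changes.
- rail_left_end (a point): Middle of the front (-x) end of the left rail, at the board's upper face (z = 12 mm over the desk); axes as the board's.
- rail_right_end (a point): The same point of the right rail.
- tile_1_center (a point): Centre of one of two alike glazed tiles, blue with a white field, 60 x 60 x 12 mm, 0.08 to 0.17 kg, lying loose on the board, so its centre is 18 mm over the desk. Axes along its sides, y towards its rail, turned at most 0.04 rad to the board.
- tile_2_center (a point): Centre of the other tile, alike in every way.
- bar_handle (a point): Centre of the spacer bar's beech handle, a block 36 (x) x 24 (y) x 40 mm high, standing loose on the desk, centre 20 mm above its foot; grasp it across its 24 mm. The bar's x axis points from the handle to the blade's nose; the blade begins at the handle's front face (the shoulder, 18 mm ahead of this point).
- bar_blade (a point): Centre of the spacer bar's aluminium blade: 60 mm long (x) with a round nose, 10 mm thick (y), 14 mm high, its underside level with the handle's; it lies 48 mm ahead of the handle's centre. Bar 0.08 to 0.13 kg in all.
- glue_pot: Small glue pot with a blue lid, 47 mm across and 70 mm high, standing behind the board; origin at the centre of its underside. To be left alone.
There are look-alikes about, which are no part of the job. What is shaped like the part that bears tile_1_center but pink is not meant.

How it is judged (in metres and radians):
On the way:
1. the spacer bar lies on the board in the wide gap, its handle up to the rail's end (x of bar_handle in the frame of board above -0.0325 m and z of bar_blade in the frame of board between 0.016 and 0.022 m and angle between the x axis of bar_blade and the x axis of board, either way round below 0.12 rad and angle between bar_blade's own z axis and vertical below 0.08 rad and y of bar_blade in the frame of tile_1_center above 0.0335 m and (y of bar_blade in the frame of board between 0.0755 and 0.0985 m or y of bar_blade in the frame of board between -0.0795 and -0.0565 m)), for 0.2 s.
At the end, for the whole second after the job is handed in: Bar released, flat in the wide gap, shoulder within 7 mm of the rail end; bar against rail and tile against bar within 2 mm and 0.035 rad, tile within 15 mm of its place along the rail; arm presses tile, and tile bar, with over 2 N; other tile moved under 8 mm, glue pot under 20 mm (x of bar_handle in the frame of board above -0.0325 m and z of bar_blade in the frame of board between 0.016 and 0.022 m and angle between the x axis of bar_blade and the x axis of board, either way round below 0.12 rad and angle between bar_blade's own z axis and vertical below 0.08 rad and y of bar_blade in the frame of tile_1_center between 0.0335 and 0.037 m and angle between the y axis of tile_1_center and the y axis of board, either way round below 0.035 rad and angle between the x axis of bar_blade and the x axis of board, either way round below 0.035 rad and (y of bar_blade in the frame of board between 0.0947 and 0.0985 m or y of bar_blade in the frame of board between -0.0603 and -0.0565 m) and x of tile_1_center in the frame of board between 0.0135 and 0.0435 m and z of tile_1_center in the frame of board below 0.0205 m and contact force between tile_1 and spacer_bar above 2 N and contact force between any of the fingers, the arm and tile_1 above 2 N and distance of tile_2_center from where it was at the start of the episode below 0.008 m and distance of glue_pot from where it was at the start of the episode below 0.02 m and linear speed of tile_1 below 0.01 m/s and contact force between the fingers and spacer_bar below 0.5 N); the arm keeps its last pose, push and grip.
It fails at once if the other tile is shifted by 8 mm or more (distance of tile_2_center from where it was at the start of the episode above 0.008 m).
It fails at once if the glue pot is shifted by 20 mm or more (distance of glue_pot from where it was at the start of the episode above 0.02 m).
It also fails if it takes over 48 s, if anything falls off the work surface, if the arm or the gripper's body presses on something with over 40 N, if the wrist force passes 120 N, or if a joint passes its speed limit or range.

ROBOT

A 7-joint arm with a two-finger parallel gripper is mounted at the origin on a cart in front of the work surface, level with it; the furniture and walls round the work are solid. World frame = base frame: x ahead of the robot, y to its left, z up, the work surface at z = 0. Lengths are in m, angles in degrees, forces in N, time in s.
With the tool pointing down it reaches from about 0.35 to 0.9 m from the base axis. Payload 8.1 kg.
Tool frame: the origin (TCP) lies at the very end of the fingers, on their centre line; the grasp point (between the pads) lies 19 mm behind it; x points along the fingers, y is the direction in which the jaws open and shut, and the axes are right-handed (so a half turn about x gives the same grasp; the last joint's range is limited). The gripper opens to 92 mm and grips with 3 to 60 N. Pads are 19 mm wide; open, the fingers measure 130 mm over their backs; the gripper's body (75 mm by 190 mm) begins 47 mm behind the grasp point.
Start: joints at [-82.426, 24.895, 1.432, 90.138, -0.665, 64.973, -4.303], TCP at [0.145, 0.608, 0.191] pointing down, gripper open.
Joint ranges: [-149.89, 149.89], [-25.12, 119.58], [-72.63, 75.52], [4.76, 147.25], [-75.54, 255.54], [6.69, 114.76], [-157.13, 157.13]. Speed limits (degrees/s): [127.2, 127.2, 172.46, 172.46, 180, 180, 180].

INTERFACE

Orientations are given as a 3x3 rotation matrix whose columns are the frame's x, y, z axes.
In Python, from rig import ctrl, snapshot, get_calibration gives the robot as it stands. The module is installed in compiled form; this text tells all that it offers.
- The arm moves only by the tool move_arm, never from a script. Its argument "deltas" is one flat list of numbers, 7 for each row, row after row: the shift along the tool's x, y, z normalised to -1 to 1, where 1 is 50 cm, then the turn, a rotation vector about the tool's x, y, z normalised to -1 to 1, where 1 is 360 degrees, then the closure, from -1 (fully open) to 1 (shut). A call has exactly 8 rows; each row is the pose to reach, as a shift and turn from the pose measured when the call began, along the tool's axes at that moment, turning the shorter way round; what a row does not reach only later rows make up. A row lasts 1/12 s, in which the tool goes at most 41.7 mm and 7.16 degrees, less where a joint would pass 70% of its speed; a pose out of reach is approached as far as the arm can. A call with a number of a shift or a turn outside -1 to 1 is refused whole. A call with a gripper value outside its range is refused whole. The fingers move at their own pace and stop on an object; the grip force is fixed at half the most. Time passes only in rows, so rows that repeat a pose let the fingers close, or fill a call up. It gives the time, the measured TCP pose, the force and the opening at its end, in the units of the state.
- ctrl.read_state(): the state, without advancing time (a new reading comes with each control period).
- snapshot(name): name is "scene" or "top" or "wrist"; returns the picture (384x512x3 uint8, red, green, blue); there is no depth.
- get_calibration(name): a dict with "vfov" (degrees; the focal length in pixels is half the picture's height over the tangent of half this angle, whatever the lens; pixels are square), "cx", "cy" (the principal point, pixels), "rvec" (rotation vector, rad) and "tvec" (3), from world to camera coordinates, as OpenCV has them. Camera axes: x right, y down, z forward; pixel columns grow to the right and rows downward; lengths in m; the calibration is good to about 2 mm. A picture is of the moment at which its call begins: read the wrist's pose just before it. get_calibration takes no time and is no camera call; for the wrist camera it gives the pose at the moment of the call.
- ctrl.job_done(): hands the job in, once; it reports no verdict.
The state is a dict: "t": time; "qpos": joint angles; "joint_vel": joint speeds; "effort": joint torques, N m; "tcp_pos": TCP position; "tool_rot": TCP orientation; "ft_force": force on the tool from outside, world axes, zero at the start; "moment": the same for the moment, N m; "width": opening from 0.0 (shut) to 1.0 (fully open).
Only numpy, scipy, OpenCV 4.12 (cv2) and the standard library are available. Lean on these libraries where they do the work, as an engineer would, in place of code of your own. Each camera call takes 0.05 s, during which the arm holds its last target. There are 200 camera calls.

## Working session

There is one attempt and no reset: what is moved stays moved. The work goes in short steps, Python scripts to look and compute and a tool call to move; the robot and the scene stay as the last step left them, time stands still between calls to the robot, and variables do not carry over. Pictures are saved under pics/ and viewed, about 8 in all and at most 12, crops included, and the job is handed in when it is done.

Besides the shell and the picture viewer there is one more tool, called in YAML: its name, and indented under it one key for each argument. move_arm: Moves the arm, as the interface text tells. Its arguments: {"type":"object","properties":{"deltas":{"type":"array","items":{"type":"number"}}},"required":["deltas"]}

```bash
mkdir -p pics; cat > h.py <<'E'
import numpy as np,cv2
from rig import ctrl,snapshot,get_calibration
def cam(n):
    c=get_calibration(n);f=192/np.tan(np.radians(c['vfov'])/2)
    R=cv2.Rodrigues(np.array(c['rvec'],float))[0];t=np.array(c['tvec'],float).ravel()
    return f,c['cx'],c['cy'],R,t
def ray(C,u,v):
    f,cx,cy,R,t=C; d=R.T@np.array([(u-cx)/f,(v-cy)/f,1]); return -R.T@t,d
def plane(C,u,v,z):
    o,d=ray(C,u,v); return o+d*(z-o[2])/d[2]
def proj(C,p):
    f,cx,cy,R,t=C; q=R@np.array(p)+t; return q[:2]/q[2]*f+[cx,cy]
def two(C1,p1,C2,p2):
    o1,d1=ray(C1,*p1);o2,d2=ray(C2,*p2)
    s=np.linalg.lstsq(np.c_[d1,-d2],o2-o1,rcond=None)[0]
    a,b=o1+s[0]*d1,o2+s[1]*d2; return (a+b)/2,np.linalg.norm(a-b)
def save(n,fn):
    im=snapshot(n); cv2.imwrite('pics/'+fn,im[:,:,::-1]); return im
E
python3 - <<'E'
from h import *
a=save('scene','s0.png');b=save('top','t0.png')
for n in('scene','top','wrist'):
    C=cam(n);print(n,C[0],C[1:3],-C[3].T@C[4],C[3][2], get_calibration(n).keys())
s=ctrl.read_state();print(s)
E
```

```text
scene 365.9691431159842 (257.2921442019431, 185.41177944677926) [ 0.17953737 -0.54023016  0.83591007] [ 0.34412773  0.56206892 -0.75210015] dict_keys(['vfov', 'cx', 'cy', 'rvec', 'tvec'])
top 444.54917128337104 (254.17884807400335, 202.6575009221287) [0.35478407 0.0229065  1.02725323] [ 0.20358864  0.00729122 -0.97902937] dict_keys(['vfov', 'cx', 'cy', 'rvec', 'tvec'])
wrist 310.9303163759447 (254.2111934659734, 188.88688343560605) [0.07976232 0.62285232 0.38418196] [ 0.24425575 -0.06014404 -0.9678439 ] dict_keys(['vfov', 'cx', 'cy', 'rvec', 'tvec'])
{'t': 0.1, 'qpos': array([-82.42478993,  24.93309123,   1.4319671 ,  90.18176852,
        -0.66508014,  64.97156084,  -4.30471849]), 'joint_vel': array([-0.02680752, -0.14965224,  0.03623012, -0.1806137 , -0.05493061,
       -0.01908185,  0.0771333 ]), 'effort': array([ 3.59942518e-03, -6.69121885e+01,  9.88122895e-01, -3.15143716e+01,
       -6.05147146e-02,  3.73578980e-02,  5.04958302e-05]), 'tcp_pos': array([0.1453637 , 0.60737053, 0.19023114]), 'tool_rot': array([[-1.93325544e-04,  2.32778080e-01,  9.72529860e-01],
       [-1.34936120e-03,  9.72528932e-01, -2.32778126e-01],
       [-9.99999071e-01, -1.35729601e-03,  1.26087023e-04]]), 'ft_force': array([ 0.73729087, -0.51234152, -0.55796092]), 'moment': array([ 0.00408352,  0.02270706, -0.00973305]), 'width': 0.9980062249392196}
```

View pics/s0.png

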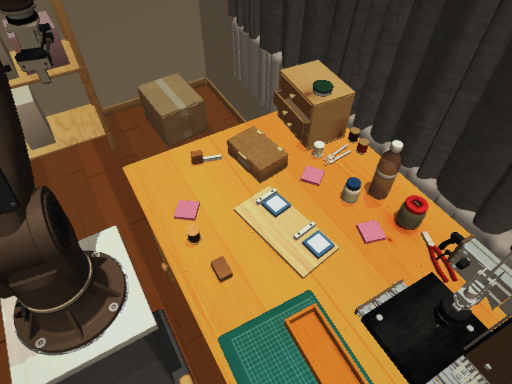

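View pics/t0.png

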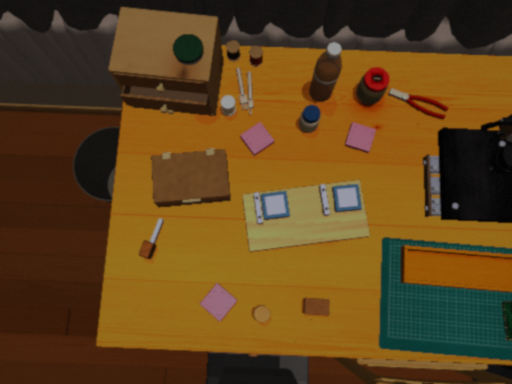

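Scene: the bar is at scene (205,158) and top (152,240), the board at top (306,216), and the glue pot at top (310,118). Candidates for the bar are the handle with blade at top (152,240) and a plain brown block at top (316,306), which has no blade. For the tiles there are blue/white ones at top (275,205) and (347,198), and pink ones at (257,138), (361,137) and (219,302), which are not meant. I choose the handle with blade and the blue tiles, and check both in one crop.

```bash
python3 - <<'E'
from h import *
b=cv2.imread('pics/t0.png');a=cv2.imread('pics/s0.png')
c1=cv2.resize(b[175:255,235:375],None,fx=5.5,fy=5.5,interpolation=2)[:, :770]
c2=cv2.resize(b[210:265,130:180],(145,160),interpolation=2)
c3=cv2.resize(a[145:170,185:228],(275,160),interpolation=2)
o=np.zeros((600,770,3),np.uint8);o[:440]=c1;o[440:,:145]=c2;o[440:,160:435]=c3
cv2.imwrite('pics/crop.png',o)
C=cam('top');S=cam('scene')
for n,p,z in [('handle',(148,250),.04),('nose',(160,221),.014),('tileL',(275,205),.024),('tileR',(347,198),.024),('pot',(310,118),.07)]:
    q=plane(C,*p,z);print(n,q.round(4),proj(S,q).round(1))
E
```

```text
handle [0.4428 0.261  0.04  ] [195.6 154.6]
nose [0.513  0.2457 0.014 ] [218.5 155.6]
tileL [ 0.56   -0.0178  0.024 ] [275.2 203.6]
tileR [ 0.5836 -0.1835  0.024 ] [317.3 243.3]
pot [ 0.7572 -0.0893  0.07  ] [348.9 182.9]
```

View pics/crop.png

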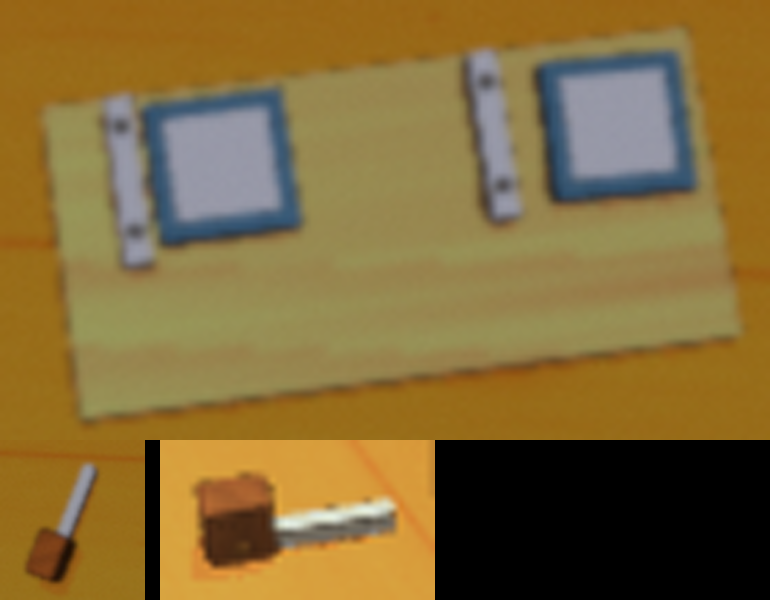

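Crop: the right gap (crop x≈515–545) is clearly the wide one and the left one is narrow. So tile_1 is the right tile, and the brown handle with an aluminium blade is the bar. I'm moving over the bar for a close look.

move_arm:
  deltas: [0,-0.54,0.726,0,0,0,-1,0,-0.54,0.726,0,0,0,-1,0,-0.54,0.726,0,0,0,-1,0,-0.54,0.726,0,0,0,-1,0,-0.54,0.726,0,0,0,-1,0,-0.54,0.726,0,0,0,-1,0,-0.54,0.726,0,0,0,-1,0,-0.54,0.726,0,0,0,-1]

```text
t: 0.77
tcp_pos: [0.3598, 0.35, 0.1906]
tool_rot: [[-0.0, 0.233, 0.973], [-0.002, 0.973, -0.233], [-1.0, -0.002, -0.0]]
ft_force: [2.2, -0.1, 0.3]
width: 0.998
```

```bash
cat >> h.py <<'E'
def to(p,head,tilt_down=True):
    """deltas for TCP at p, tool down, tool z heading 'head' deg"""
    s=ctrl.read_state();R=np.array(s['tool_rot']);h=np.radians(head)
    z=np.array([np.cos(h),np.sin(h),0]);x=np.array([0,0,-1.]);T=np.c_[x,np.cross(z,x),z]
    rv=cv2.Rodrigues(R.T@T)[0].ravel()/(2*np.pi)
    d=R.T@(np.array(p)-s['tcp_pos'])/.5
    print('t',round(s['t'],2),'tcp',s['tcp_pos'].round(4),'head',np.degrees(np.arctan2(R[1,2],R[0,2])).round(2),'tilt',np.degrees(np.arccos(-R[2,0])).round(2),'w',round(s['width'],3),'F',s['ft_force'].round(2))
    print('delta',d.round(4),rv.round(5))
E
python3 -c "
from h import *
to([.435,.26,.19],-12)"
```

```text
t 0.77 tcp [0.3598 0.35   0.1906] head -13.45 tilt 0.09 w 0.998 F [ 2.19 -0.06  0.34]
delta [ 0.0015 -0.1401  0.1882] [-4.04e-03 -1.00e-05  2.50e-04]
```

move_arm:
  deltas: [0,-0.14,0.188,-0.004,0,0,-1,0,-0.14,0.188,-0.004,0,0,-1,0,-0.14,0.188,-0.004,0,0,-1,0,-0.14,0.188,-0.004,0,0,-1,0,-0.14,0.188,-0.004,0,0,-1,0,-0.14,0.188,-0.004,0,0,-1,0,-0.14,0.188,-0.004,0,0,-1,0,-0.14,0.188,-0.004,0,0,-1]

```text
t: 1.43
tcp_pos: [0.4339, 0.2614, 0.1906]
tool_rot: [[-0.001, 0.206, 0.979], [-0.001, 0.979, -0.206], [-1.0, -0.002, -0.001]]
ft_force: [-0.5, 0.5, 0.1]
width: 1.001
```

```bash
python3 - <<'E'
from h import *
C=cam('wrist');im=save('wrist','w1.png');np.save('Cw1.npy',np.array([C],dtype=object),allow_pickle=True)
to([.435,.26,.10],-12)
print(proj(C,[.443,.261,.04]),proj(C,[.513,.2457,.014]))
E
```

```text
t 1.48 tcp [0.4341 0.2612 0.1906] head -11.87 tilt 0.1 w 1.001 F [ 0.6   0.43 -0.56]
delta [ 0.1812 -0.0017  0.0024] [ 3.7e-04 -8.0e-05  2.5e-04]
[256.25036326 177.72785272] [255.59252845 228.30721265]
```

View pics/w1.png

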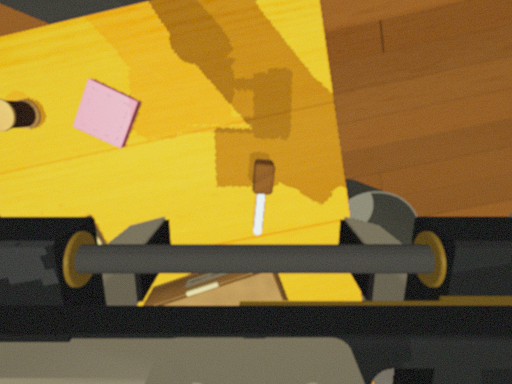

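Wrist picture: the handle is at about (263,176) and the blade runs down to (258,232). Image down is forward and left is −y. The fingers at (140,240) and (370,240) straddle it. I segment to refine, with height from the top and wrist views.

```bash
python3 - <<'E'
from h import *
def ends(m):
    n,l,st,ce=cv2.connectedComponentsWithStats(m.astype(np.uint8));i=1+np.argmax(st[1:,4]);
    return cv2.minAreaRect(np.argwhere(l==i)[:,::-1].astype(np.float32)),ce[i],st[i,4],(l==i)
W=cam('wrist');T=cam('top')
R={}
for n,f,box,C in(('wrist','w1.png',(235,150,290,245),W),('top','t0.png',(135,212,172,264),T)):
    im=cv2.imread('pics/'+f);x0,y0,x1,y1=box;c=im[y0:y1,x0:x1];h=cv2.cvtColor(c,cv2.COLOR_BGR2HSV)
    bl=(h[...,1]<90)&(h[...,2]>90); 
    hb=(h[...,2]<175)&(h[...,1]>90)&(h[...,0]<14)
    for k,m in(('blade',bl),('handle',hb)):
        r,ce,a,mm=ends(m); r=((r[0][0]+x0,r[0][1]+y0),r[1],r[2]);bp=cv2.boxPoints(r)
        z=.014 if k=='blade' else .04
        print(n,k,a,np.round(r[0],1),np.round(r[1],1),[plane(C,*p,z)[:2].round(4).tolist() for p in bp],plane(C,*r[0],z)[:2].round(4)); R[n,k]=r[0]
    print(np.median(h[20:30,25:30].reshape(-1,3),0))
for k in('blade','handle'):print(k,two(W,R['wrist',k],T,R['top',k]))
E
```

```text
wrist blade 388 [258.8 213.8] [ 9.4 42.5] [[0.5205, 0.2394], [0.4668, 0.2561], [0.4703, 0.2671], [0.5242, 0.2508]] [0.495  0.2535]
wrist handle 3 [265.3 161.9] [0.4 2.2] [[0.4283, 0.2735], [0.4263, 0.2751], [0.4266, 0.2755], [0.4286, 0.2739]] [0.4275 0.2745]
[ 16. 182. 148.]
top blade 133 [156.1 230.5] [ 5.  26.2] [[0.464, 0.267], [0.5212, 0.2496], [0.5173, 0.2385], [0.4602, 0.256]] [0.4905 0.2528]
top handle 173 [147.2 248.9] [11.7 16. ] [[0.4329, 0.2806], [0.4663, 0.2706], [0.4577, 0.2455], [0.4244, 0.2558]] [0.4453 0.2631]
[ 20.  212.5 152. ]
blade (array([0.49130884, 0.25274045, 0.01975298]), np.float64(0.0038944555829878783))
handle (array([ 0.44485136,  0.27643361, -0.0240396 ]), np.float64(0.013185917383544516))
```

```bash
python3 -c "
from h import *
to([.443,.268,.06],-17)"
```

```text
t 1.48 tcp [0.4341 0.2612 0.1906] head -11.87 tilt 0.1 w 1.001 F [ 0.6   0.43 -0.56]
delta [0.2612 0.0174 0.0148] [ 1.426e-02 -7.000e-05  2.600e-04]
```

move_arm:
  deltas: [0.06,0.0174,0.0148,0.0143,0,0,-1,0.13,0.0174,0.0148,0.0143,0,0,-1,0.2,0.0174,0.0148,0.0143,0,0,-1,0.24,0.0174,0.0148,0.0143,0,0,-1,0.26,0.0174,0.0148,0.0143,0,0,-1,0.26,0.0174,0.0148,0.0143,0,0,-1,0.26,0.0174,0.0148,0.0143,0,0,-1,0.26,0.0174,0.0148,0.0143,0,0,-1]

```text
t: 2.15
tcp_pos: [0.4439, 0.2689, 0.062]
tool_rot: [[0.001, 0.292, 0.956], [0.0, 0.956, -0.292], [-1.0, 0.0, 0.001]]
ft_force: [-0.2, -0.0, 0.7]
width: 0.998
```

```bash
python3 - <<'E'
from h import *
C=cam('wrist');im=save('wrist','w2.png')
to([.443,.268,.012],-17)
print(proj(C,[.447,.267,.04]),proj(C,[.493,.253,.014]))
E
```

```text
t 2.2 tcp [0.444  0.2689 0.0622] head -17.01 tilt 0.08 w 1.0 F [0.05 0.57 0.57]
delta [ 0.1003 -0.0024 -0.0015] [-1.0e-05  1.9e-04 -1.1e-04]
[253.61061773 208.45812697] [253.74815463 252.73459669]
```

View pics/w2.png

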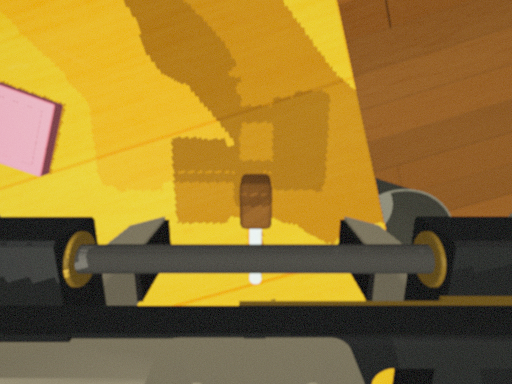

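Handle centred at (256,200), blade straight below it at (255,230–283): well aligned. Descend and grip.

move_arm:
  deltas: [0.06,-0.0024,-0.0015,0,0,0,-1,0.1,-0.0024,-0.0015,0,0,0,-1,0.1,-0.0024,-0.0015,0,0,0,-1,0.1,-0.0024,-0.0015,0,0,0,1,0.1,-0.0024,-0.0015,0,0,0,1,0.1,-0.0024,-0.0015,0,0,0,1,0.1,-0.0024,-0.0015,0,0,0,1,0.1,-0.0024,-0.0015,0,0,0,1]

```text
t: 2.87
tcp_pos: [0.4436, 0.2685, 0.0131]
tool_rot: [[0.003, 0.292, 0.956], [0.001, 0.956, -0.292], [-1.0, 0.002, 0.002]]
ft_force: [0.6, 0.8, 1.0]
width: 0.691
```

move_arm:
  deltas: [0,0,0,0,0,0,1,0,0,0,0,0,0,1,0,0,0,0,0,0,1,0,0,0,0,0,0,1,-0.05,0,0,0,0,0,1,-0.12,0,0,0,0,0,1,-0.2,0,0,0,0,0,1,-0.24,0,0,0,0,0,1]

```text
t: 3.53
tcp_pos: [0.4445, 0.2689, 0.1369]
tool_rot: [[0.006, 0.293, 0.956], [0.004, 0.956, -0.293], [-1.0, 0.005, 0.004]]
ft_force: [1.3, 0.9, -0.3]
width: 0.105
```

```bash
python3 - <<'E'
from h import *
T=cam('top')
# board geometry from the initial top picture (crop px /5.5 + offset)
def P(u,v,z): return plane(T,235+u/5.5,175+v/5.5,z)[:2]
c=[P(45,105,.012),P(688,28,.012),P(740,337,.012),P(82,417,.012)]
m=np.mean(c,0);print('corners',np.round(c,4),'centre',m.round(4))
for a,b in((1,0),(2,3)):d=c[b]-c[a];print('y-ang',np.degrees(np.arctan2(-d[0],d[1])).round(2),np.linalg.norm(d).round(4))
for a,b in((2,1),(3,0)):d=c[b]-c[a];print('x-ang',np.degrees(np.arctan2(d[1],d[0])).round(2),np.linalg.norm(d).round(4))
f=P(505,220,.026);b=P(480,50,.026);print('rail R',f.round(4),b.round(4))
to([.50,-.10,.14],7)
E
```

```text
corners [[ 0.5853  0.0571]
 [ 0.6309 -0.2168]
 [ 0.4984 -0.2377]
 [ 0.4534  0.0354]] centre [ 0.542  -0.0905]
y-ang 9.46 0.2776
y-ang 9.37 0.2768
x-ang 8.97 0.1341
x-ang 9.32 0.1337
rail R [ 0.5413 -0.1369] [ 0.6137 -0.1257]
t 3.53 tcp [0.4445 0.2689 0.1369] head -17.03 tilt 0.38 w 0.105 F [ 1.3   0.89 -0.25]
delta [-0.0082 -0.6729  0.3222] [-0.06674  0.00084 -0.00065]
```

Width 0.105 means the jaws were still closing when I lifted, so they closed empty. I'll reopen, descend and allow more closing time.

move_arm:
  deltas: [0,0,0,0,0,0,-1,0,0,0,0,0,0,-1,0,0,0,0,0,0,-1,0,0,0,0,0,0,-1,0,0,0,0,0,0,-1,0,0,0,0,0,0,-1,0,0,0,0,0,0,-1,0,0,0,0,0,0,-1]

```text
t: 4.2
tcp_pos: [0.4443, 0.2687, 0.1364]
tool_rot: [[0.005, 0.293, 0.956], [0.003, 0.956, -0.293], [-1.0, 0.004, 0.004]]
ft_force: [0.1, -0.2, -0.1]
width: 0.64
```

```bash
python3 - <<'E'
from h import *
C=cam('wrist');im=save('wrist','w3.png')
h=cv2.cvtColor(im,cv2.COLOR_RGB2HSV)
for v in (190,200,210,220,225,230,238):
    print(v,im[v,230:285:3].sum(1)//3)
print(proj(C,[.447,.267,.04]))
to([.443,.268,.012],-17)
E
```

```text
190 [134 131 132 134 121  94 106 105 110 105 101 101  92 129 138 156 137 131
 131]
200 [173 169 168 170 165 161 151 207 222 221 171 157 172 168 165 169 168 168
 167]
210 [169 169 168 165 165 168 166 241 245 244 198 170 167 168 172 169 169 170
 172]
220 [172 169 169 171 170 173 166 239 246 243 193 164 172 171 169 173 168 168
 167]
225 [173 169 169 170 171 166 167 240 245 242 181 165 169 168 168 168 169 168
 166]
230 [171 172 172 171 169 171 168 239 244 241 180 175 171 170 167 167 166 166
 167]
238 [166 169 169 171 165 168 173 239 245 241 187 166 166 168 165 169 169 165
 158]
[253.45284375 183.42176782]
t 4.25 tcp [0.4444 0.2688 0.1366] head -17.03 tilt 0.34 w 0.682 F [ 0.41  0.15 -0.02]
delta [ 0.2491 -0.0034 -0.0032] [-8.0e-05  6.3e-04 -7.2e-04]
```

move_arm:
  deltas: [0.07,-0.0034,-0.0032,0,0,-0.0007,-1,0.14,-0.0034,-0.0032,0,0,-0.0007,-1,0.2,-0.0034,-0.0032,0,0,-0.0007,-1,0.235,-0.0034,-0.0032,0,0,-0.0007,1,0.249,-0.0034,-0.0032,0,0,-0.0007,1,0.249,-0.0034,-0.0032,0,0,-0.0007,1,0.249,-0.0034,-0.0032,0,0,-0.0007,1,0.249,-0.0034,-0.0032,0,0,-0.0007,1]

```text
t: 4.92
tcp_pos: [0.444, 0.2686, 0.0133]
tool_rot: [[0.006, 0.293, 0.956], [0.0, 0.956, -0.293], [-1.0, 0.002, 0.005]]
ft_force: [0.2, 0.1, 1.0]
width: 0.634
```

move_arm:
  deltas: [0,0,0,0,0,0,1,0,0,0,0,0,0,1,0,0,0,0,0,0,1,0,0,0,0,0,0,1,0,0,0,0,0,0,1,0,0,0,0,0,0,1,0,0,0,0,0,0,1,0,0,0,0,0,0,1]

```text
t: 5.58
tcp_pos: [0.4439, 0.2686, 0.0133]
tool_rot: [[0.005, 0.293, 0.956], [0.0, 0.956, -0.293], [-1.0, 0.002, 0.005]]
ft_force: [0.1, -1.2, -0.3]
width: 0.057
```

```bash
python3 -c "
from h import *
to([.50,-.14,.11],-17)
to([.52,-.14,.15],8.6)"
```

```text
t 5.58 tcp [0.4439 0.2686 0.0133] head -17.04 tilt 0.31 w 0.057 F [ 0.07 -1.23 -0.32]
delta [-0.193  -0.7481  0.3476] [-0.00011  0.00082 -0.00027]
t 5.58 tcp [0.4439 0.2686 0.0133] head -17.04 tilt 0.31 w 0.057 F [ 0.07 -1.23 -0.32]
delta [-0.2727 -0.7363  0.3863] [-7.122e-02  8.600e-04 -9.000e-05]
```

Still closing past 24 mm, so the handle is not between the pads. Look.

```bash
python3 - <<'E'
from h import *
a=save('wrist','w4.png');b=save('scene','s4.png');c=save('top','t4.png')
o=np.zeros((600,800,3),np.uint8)
o[:384,:512]=a
o[384:584,:200]=cv2.resize(b[135:185,175:225],(200,200),interpolation=2)
o[384:584,210:410]=cv2.resize(c[210:265,130:185],(200,200),interpolation=2)
cv2.imwrite('pics/v4.png',o[:,:,::-1]); 
s=ctrl.read_state();print(proj(cam('top'),s['tcp_pos']),proj(cam('scene'),s['tcp_pos']),proj(cam('wrist'),s['tcp_pos']))
E
```

```text
[147.46066885 250.53970011] [195.8574622  159.06392199] [254.97451999 213.77270633]
```

View pics/v4.png

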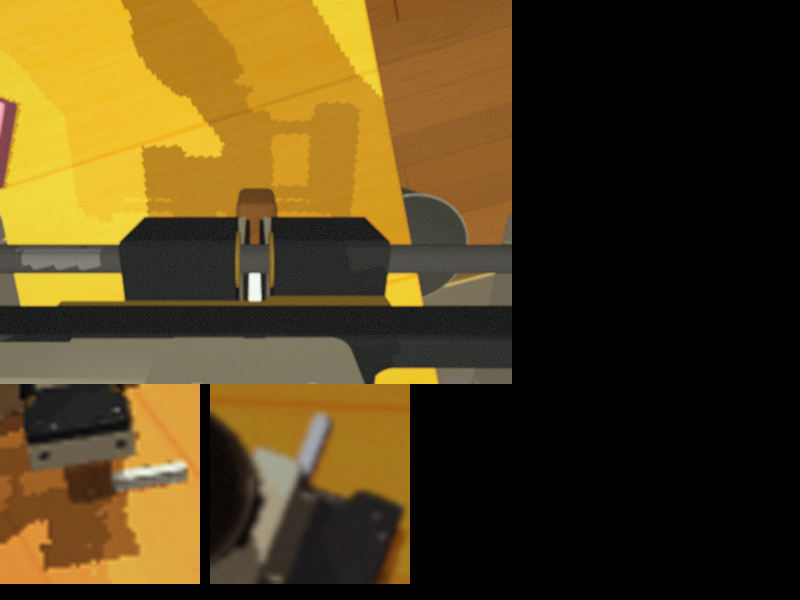

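The handle appears between the fingers at (257,205), though the width reads 0.057. Test by lifting and looking at a close crop.

move_arm:
  deltas: [0,0,0,0,0,0,1,0,0,0,0,0,0,1,-0.03,0,0,0,0,0,1,-0.06,0,0,0,0,0,1,-0.1,0,0,0,0,0,1,-0.13,0,0,0,0,0,1,-0.14,0,0,0,0,0,1,-0.14,0,0,0,0,0,1]

```text
t: 6.4
tcp_pos: [0.4443, 0.2692, 0.0843]
tool_rot: [[0.007, 0.293, 0.956], [0.002, 0.956, -0.293], [-1.0, 0.004, 0.006]]
ft_force: [-0.0, 0.5, -1.0]
width: 0.002
```

```bash
python3 - <<'E'
from h import *
a=save('wrist','w5.png');b=save('scene','s5.png');c=save('top','t5.png')
o=np.zeros((600,800,3),np.uint8)
o[:280,:400]=cv2.resize(a[170:310,155:355],(400,280),interpolation=2)
o[:280,410:790]=cv2.resize(cv2.imread('pics/w4.png')[170:310,160:350,::-1],(380,280),interpolation=2)
o[290:590,:300]=cv2.resize(b[125:175,175:225],(300,300),interpolation=2)
o[290:590,310:610]=cv2.resize(c[210:265,130:185],(300,300),interpolation=2)
cv2.imwrite('pics/v5.png',o[:,:,::-1]); 
to([.52,-.14,.15],8.6)
E
```

```text
t 6.55 tcp [0.443  0.2683 0.0824] head -17.03 tilt 0.26 w 0.006 F [-0.05 -0.11 -0.06]
delta [-0.1341 -0.7355  0.387 ] [-7.12e-02  7.10e-04  4.00e-05]
```

View pics/v5.png

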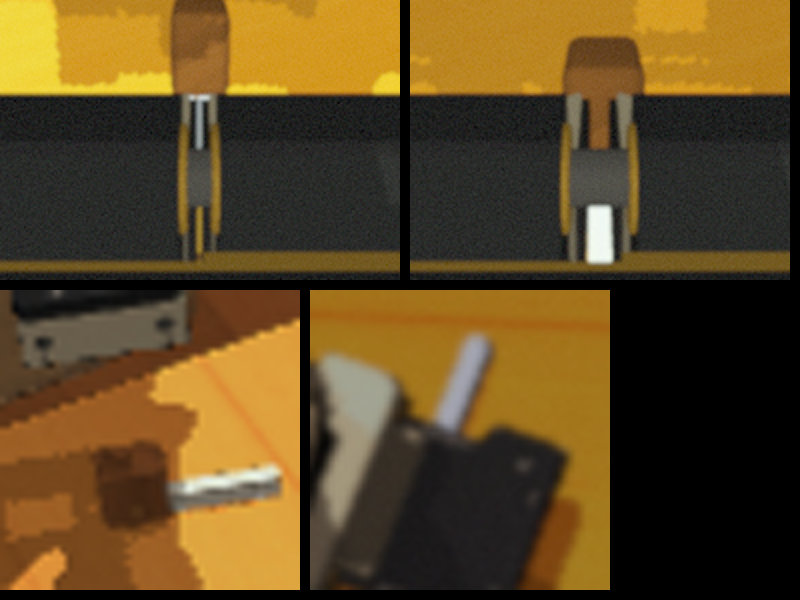

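```bash
python3 - <<'E'
from h import *
s=ctrl.read_state();R=s['tool_rot'];p=s['tcp_pos'];S=cam('scene');W=cam('wrist')
print('calib wrist origin in tool',R.T@(-W[3].T@W[4]-p))
for b in(0,-.019,-.066,-.1):
  for y in (0,-.065):
    q=p+R@[b,y,0];u=proj(S,q);print(b,y,'scene',u.round(1),'crop',((u-[175,125])*6+[0,290]).round(0),'wrist',proj(W,q).round(1))
o=np.zeros((600,800,3),np.uint8)
im=cv2.imread('pics/s5.png');o[:480,:480]=cv2.resize(im[80:180,140:240],(480,480),interpolation=2)
im=cv2.imread('pics/s0.png');o[:400,490:790]=cv2.resize(im[120:220,160:235],(300,400),interpolation=2)
cv2.imwrite('pics/v6.png',o)
E
```

```text
calib wrist origin in tool [-0.19394002 -0.00046066 -0.06734317]
0 0 scene [193. 143.] crop [108. 398.] wrist [255.  213.8]
0 -0.065 scene [195.8 157.7] crop [125. 486.] wrist [156.2 213.8]
-0.019 0 scene [192.2 138.3] crop [103. 370.] wrist [255.1 224.3]
-0.019 -0.065 scene [195. 153.] crop [120. 458.] wrist [146.6 224.2]
-0.066 0 scene [190.2 126.1] crop [ 91. 296.] wrist [255.3 261.8]
-0.066 -0.065 scene [193.  140.8] crop [108. 385.] wrist [111.7 261.7]
-0.1 0 scene [188.6 116.7] crop [ 82. 240.] wrist [255.6 308.7]
-0.1 -0.065 scene [191.4 131.4] crop [ 98. 328.] wrist [ 68.2 308.6]
```

View pics/v6.png

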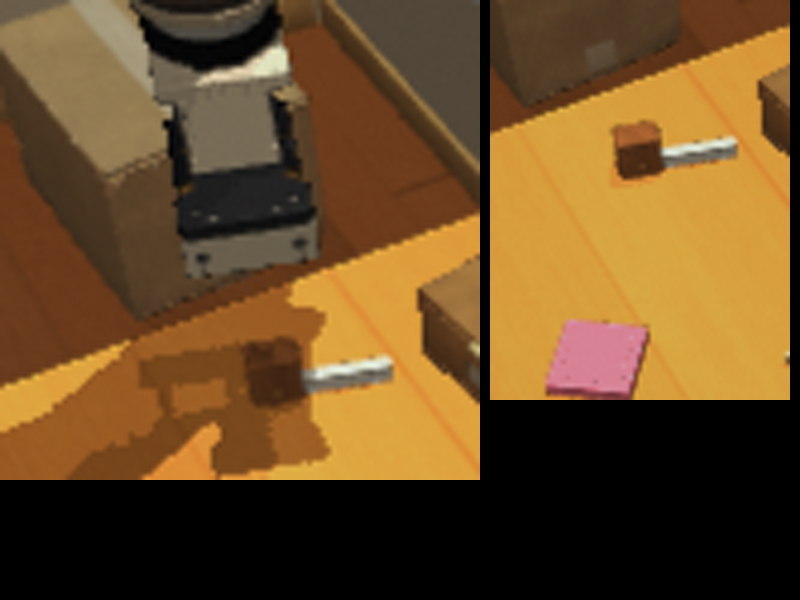

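The views disagree with the text about the tool point. In both the scene and wrist pictures the fingertips end roughly 30 mm above the reported TCP: scene (192,137) against the projected TCP at (193,143), and wrist tip depth 0.166 against 0.205. That explains the closing over the handle top. I'll go lower and watch the force.

move_arm:
  deltas: [0,0,0,0,0,0,-0.2,0,0,0,0,0,0,-0.2,0,0,0,0,0,0,-0.2,0,0,0,0,0,0,-0.2,0,0,0,0,0,0,-0.2,0,0,0,0,0,0,-0.2,0,0,0,0,0,0,-0.2,0,0,0,0,0,0,-0.2]

```text
t: 7.22
tcp_pos: [0.443, 0.2683, 0.0824]
tool_rot: [[0.004, 0.293, 0.956], [-0.001, 0.956, -0.293], [-1.0, 0.001, 0.004]]
ft_force: [0.7, -0.7, 0.2]
width: 0.537
```

move_arm:
  deltas: [0.06,0,0.002,0,0,0,-0.2,0.11,0,0.003,0,0,0,-0.2,0.13,0,0.004,0,0,0,-0.2,0.14,0,0.004,0,0,0,-0.2,0.15,0,0.004,0,0,0,-0.2,0.155,0,0.004,0,0,0,-0.2,0.16,0,0.004,0,0,0,-0.2,0.165,0,0.004,0,0,0,-0.2]

```text
t: 7.88
tcp_pos: [0.4459, 0.2681, 0.0005]
tool_rot: [[0.006, 0.293, 0.956], [0.0, 0.956, -0.293], [-1.0, 0.002, 0.005]]
ft_force: [-0.3, 0.3, 0.3]
width: 0.598
```

```bash
python3 -c "
from h import *
to([.443,.268,-.012],-17)"
```

```text
t 7.88 tcp [0.4459 0.2681 0.0005] head -17.03 tilt 0.33 w 0.598 F [-0.33  0.26  0.33]
delta [ 0.025  -0.002  -0.0056] [-8.0e-05  8.4e-04 -3.2e-04]
```

move_arm:
  deltas: [0.01,0,-0.002,0,0,0,-0.2,0.018,0,-0.002,0,0,0,-0.2,0.024,0,-0.002,0,0,0,-0.2,0.028,0,-0.002,0,0,0,-0.2,0.028,0,-0.002,0,0,0,1,0.028,0,-0.002,0,0,0,1,0.028,0,-0.002,0,0,0,1,0.028,0,-0.002,0,0,0,1]

```text
t: 8.55
tcp_pos: [0.4451, 0.2684, -0.0134]
tool_rot: [[0.006, 0.293, 0.956], [0.0, 0.956, -0.293], [-1.0, 0.002, 0.005]]
ft_force: [0.5, -0.9, 0.9]
width: 0.359
```

move_arm:
  deltas: [0,0,0,0,0,0,1,0,0,0,0,0,0,1,0,0,0,0,0,0,1,0,0,0,0,0,0,1,0,0,0,0,0,0,1,0,0,0,0,0,0,1,0,0,0,0,0,0,1,0,0,0,0,0,0,1]

```text
t: 9.22
tcp_pos: [0.4453, 0.2686, -0.0132]
tool_rot: [[0.006, 0.293, 0.956], [0.001, 0.956, -0.293], [-1.0, 0.003, 0.006]]
ft_force: [0.4, 1.1, 3.5]
width: 0.257
```

Gripped (23.6 mm). Lift and carry it over the board for a close look at the gap.

move_arm:
  deltas: [-0.05,0,0,0,0,0,1,-0.12,0,0,0,0,0,1,-0.19,-0.02,0.02,-0.01,0,0,1,-0.226,-0.08,0.07,-0.03,0,0,1,-0.226,-0.14,0.12,-0.05,0,0,1,-0.226,-0.2,0.17,-0.073,0,0,1,-0.226,-0.26,0.22,-0.073,0,0,1,-0.226,-0.32,0.27,-0.073,0,0,1]

```text
t: 9.88
tcp_pos: [0.5269, 0.0737, 0.1001]
tool_rot: [[0.006, -0.164, 0.986], [0.001, 0.987, 0.164], [-1.0, -0.0, 0.006]]
ft_force: [0.9, -0.4, -1.6]
width: 0.258
```

```bash
python3 -c "
from h import *
to([.621,-.1404,.10],9.3)"
```

```text
t 9.88 tcp [0.5269 0.0737 0.1001] head 9.42 tilt 0.34 w 0.258 F [ 0.9  -0.41 -1.63]
delta [ 0.0011 -0.4532  0.1156] [3.4e-04 9.4e-04 5.0e-05]
```

move_arm:
  deltas: [0,-0.07,0.018,0,0.0009,0,1,0,-0.15,0.038,0,0.0009,0,1,0,-0.23,0.058,0,0.0009,0,1,0,-0.31,0.078,0,0.0009,0,1,0,-0.38,0.1,0,0.0009,0,1,0,-0.43,0.11,0,0.0009,0,1,0,-0.453,0.1156,0,0.0009,0,1,0,-0.453,0.1156,0,0.0009,0,1]

```text
t: 10.55
tcp_pos: [0.6208, -0.1443, 0.0999]
tool_rot: [[-0.001, -0.159, 0.987], [-0.002, 0.987, 0.159], [-1.0, -0.002, -0.001]]
ft_force: [-1.2, 0.2, -2.0]
width: 0.26
```

```bash
python3 - <<'E'
from h import *
C=cam('wrist');s=ctrl.read_state();im=save('wrist','w7.png')
import pickle;pickle.dump((C,s['tcp_pos'],s['tool_rot']),open('w7.pkl','wb'))
to([.50,-.15,.08],9.3)
def B(x,y,z,o=(.542,-.0905),a=np.radians(9.3)):
    return [o[0]+x*np.cos(a)-y*np.sin(a),o[1]+x*np.sin(a)+y*np.cos(a),z]
for p in [(-.0075,-.0475,.026),(.0645,-.0475,.026),(-.0675,-.14,.012),(-.0675,.14,.012)]:print(p,proj(C,B(*p)).round(1))
E
```

```text
t 10.6 tcp [ 0.6204 -0.1413  0.0999] head 9.29 tilt 0.06 w 0.259 F [-0.79  1.68 -1.24]
delta [ 0.04    0.0217 -0.2404] [-3.0e-05 -1.7e-04  3.0e-05]
(-0.0075, -0.0475, 0.026) [276.9  96.9]
(0.0645, -0.0475, 0.026) [275.6 181.7]
(-0.0675, -0.14, 0.012) [164.5  21.8]
(-0.0675, 0.14, 0.012) [505.6  20.7]
```

View pics/w7.png

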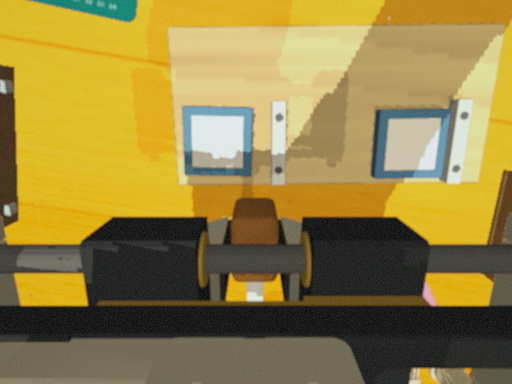

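Wrist picture: tile 1 spans u 182–252, v 107–177, the right rail u 272–286, v 100–185, so the gap is ~20 px ≈ 17 mm. The other tile is at (412,143), and the held handle centred at u≈255. I measure edges on this picture, with the board height checked against the top view.

```bash
python3 - <<'E'
from h import *
import pickle
C,p,R=pickle.load(open('w7.pkl','rb'));im=cv2.imread('pics/w7.png');h=cv2.cvtColor(im,cv2.COLOR_BGR2HSV)
g=im.astype(float)
H,S,V=[h[...,i].astype(int) for i in range(3)]
def comp(m,pt):
    n,l=cv2.connectedComponents(m.astype(np.uint8));k=l[pt[1],pt[0]];a=np.argwhere(l==k)[:,::-1].astype(np.float32);return a
blue=((H>95)&(H<125)&(S>90));
a=comp(blue,(186,140));r=cv2.minAreaRect(a);bp=cv2.boxPoints(r)
P=np.array([plane(C,*q,.024)[:2] for q in bp]);print('tile1',len(a),np.round(r[1],1),P.round(4).tolist(),P.mean(0).round(4));
e=[np.degrees(np.arctan2(*(P[(i+1)%4]-P[i])[::-1])).round(2) for i in range(4)];print(e,[np.linalg.norm(P[(i+1)%4]-P[i]).round(4) for i in range(4)])
a=comp(blue,(380,150));r2=cv2.minAreaRect(a);print('tile2',len(a),[plane(C,*r2[0],.024)[:2].round(4)])
for pt in((277,125),(458,130)):
    m=(S<45)&(V>90);a=comp(m,pt);r=cv2.minAreaRect(a);bp=cv2.boxPoints(r);P=np.array([plane(C,*q,.026)[:2] for q in bp])
    i=np.argsort(P[:,0]);f=P[i[:2]].mean(0);b=P[i[2:]].mean(0);d=b-f
    print('rail',len(a),np.round(r[0],1),np.round(r[1],1),'front',f.round(4),'back',b.round(4),'ang',np.degrees(np.arctan2(d[1],d[0])).round(2),'len',np.linalg.norm(d).round(4),'wid',np.linalg.norm(P[i[0]]-P[i[1]]).round(4))
# height check: rail front end top seen in top view & wrist
T=cam('top');bp=bp
for nm,pw,pt in(('tile1',r and (217.5,141.8),(235+617/5.5,175+126/5.5)),('railmid',(279,142.5),(235+492/5.5,175+135/5.5))):print(nm,two(C,pw,T,pt))
print(im[140,248:292].tolist())
E
```

```text
tile1 1437 [67. 68.] [[0.5627, -0.2149], [0.5536, -0.1585], [0.6103, -0.1495], [0.6199, -0.209]] [ 0.5867 -0.183 ]
[np.float64(99.16), np.float64(9.02), np.float64(-80.8), np.float64(-174.12)] [np.float64(0.0571), np.float64(0.0574), np.float64(0.0603), np.float64(0.0575)]
tile2 1725 [array([ 0.5614, -0.018 ])]
rail 1108 [278. 142.] [82. 14.] front [ 0.5453 -0.1371] back [ 0.6141 -0.1247] ang 10.26 len 0.0699 wid 0.0116
rail 1716 [436.6 138.1] [60.1 88.3] front [ 0.5185 -0.0034] back [0.5915 0.0075] ang 8.46 len 0.0738 wid 0.0506
tile1 (array([ 0.58686886, -0.18451447,  0.01541264]), np.float64(0.0031601111058636553))
railmid (array([ 0.57801777, -0.13066099,  0.02629735]), np.float64(0.0018626023007280521))
[[177, 154, 103], [179, 158, 107], [168, 146, 100], [147, 127, 100], [111, 129, 142], [106, 164, 193], [130, 196, 223], [134, 200, 228], [134, 200, 227], [136, 201, 226], [133, 200, 226], [137, 202, 228], [135, 201, 226], [135, 200, 226], [136, 202, 227], [136, 201, 227], [137, 202, 228], [135, 200, 227], [137, 203, 228], [134, 200, 226], [131, 201, 227], [132, 197, 224], [132, 190, 212], [164, 191, 202], [200, 213, 210], [221, 230, 222], [224, 234, 225], [222, 232, 225], [221, 232, 224], [223, 234, 226], [221, 233, 226], [219, 232, 225], [220, 232, 225], [220, 232, 224], [223, 233, 224], [221, 231, 224], [217, 227, 221], [188, 201, 203], [135, 173, 191], [119, 181, 210], [129, 196, 224], [138, 201, 228], [135, 199, 228], [135, 202, 228]]
```

```bash
python3 - <<'E'
from h import *
import pickle
C,p,R=pickle.load(open('w7.pkl','rb'))
t=plane(C,251.8,140,.024);r=plane(C,271.5,140,.026);Q=(t+r)[:2]/2
a=np.radians(9.8);e=np.array([np.cos(a),np.sin(a)]);n=np.array([-e[1],e[0]])
print('gap',np.dot((r-t)[:2],n),Q, 'tcp lateral',n@(p[:2]-Q))
rail=np.array([.544,-.1373]);s=(rail-Q)@e;E0=Q+e*s
print('gap line at rail end',E0, 'rail lateral',n@(rail-Q))
pre=E0-e*.092;fin=E0-e*.020;print('pre',pre,'final',fin);np.save('line.npy',[pre,fin])
to([*pre,.06],9.8)
E
```

```text
gap 0.016868678237942743 [ 0.57924491 -0.14521169] tcp lateral -0.0062022975035098795
gap line at rail end [ 0.54634808 -0.15089395] rail lateral 0.013795255943158818
pre [ 0.45569056 -0.16655323] final [ 0.52663993 -0.15429814]
t 10.6 tcp [ 0.6204 -0.1413  0.0999] head 9.29 tilt 0.06 w 0.259 F [-0.79  1.68 -1.24]
delta [ 0.0801  0.0034 -0.3332] [-1.42e-03 -1.70e-04  3.00e-05]
```

move_arm:
  deltas: [0,0.001,-0.07,-0.0014,0,0,1,0,0.0015,-0.14,-0.0014,0,0,1,0,0.002,-0.21,-0.0014,0,0,1,0,0.003,-0.28,-0.0014,0,0,1,0.03,0.0034,-0.333,-0.0014,0,0,1,0.08,0.0034,-0.333,-0.0014,0,0,1,0.12,0.0034,-0.333,-0.0014,0,0,1,0.12,0.0034,-0.333,-0.0014,0,0,1]

```text
t: 11.27
tcp_pos: [0.4528, -0.1635, 0.0375]
tool_rot: [[-0.006, -0.173, 0.985], [0.002, 0.985, 0.173], [-1.0, 0.003, -0.006]]
ft_force: [-0.3, -0.4, -2.6]
width: 0.262
```

```bash
python3 -c "
from h import *
l=np.load('line.npy')
to([*l[0],.0018],9.8)"
```

```text
t 11.27 tcp [ 0.4528 -0.1635  0.0375] head 9.95 tilt 0.36 w 0.262 F [-0.3  -0.36 -2.58]
delta [ 0.0714 -0.0072  0.005 ] [ 0.00041 -0.00088 -0.00048]
```

move_arm:
  deltas: [0.02,-0.0072,0.005,0.0004,-0.0009,-0.0005,1,0.04,-0.0072,0.005,0.0004,-0.0009,-0.0005,1,0.06,-0.0072,0.005,0.0004,-0.0009,-0.0005,1,0.068,-0.0072,0.005,0.0004,-0.0009,-0.0005,1,0.07,-0.0072,0.005,0.0004,-0.0009,-0.0005,1,0.07,-0.0072,0.005,0.0004,-0.0009,-0.0005,1,0.07,-0.0072,0.005,0.0004,-0.0009,-0.0005,1,0.07,-0.0072,0.005,0.0004,-0.0009,-0.0005,1]

```text
t: 11.93
tcp_pos: [0.4561, -0.1666, 0.0029]
tool_rot: [[0.001, -0.17, 0.985], [-0.0, 0.985, 0.17], [-1.0, -0.0, 0.001]]
ft_force: [-0.3, 0.7, -1.4]
width: 0.26
```

```bash
python3 - <<'E'
from h import *
b=save('scene','s8.png');c=save('top','t8.png')
o=np.zeros((600,800,3),np.uint8)
o[:400,:400]=cv2.resize(b[200:280,260:340],(400,400),interpolation=2)
o[:480,405:800]=cv2.resize(c[180:261,305:371],(395,480),interpolation=2)
cv2.imwrite('pics/v8.png',o[:,:,::-1]); 
l=np.load('line.npy')
to([*l[1],.0018],9.8)
E
```

```text
t 12.03 tcp [ 0.456  -0.1666  0.0029] head 9.8 tilt 0.05 w 0.261 F [ 0.42  0.13 -0.75]
delta [0.0022 0.0002 0.1434] [-0.0e+00  1.2e-04  6.0e-05]
```

View pics/v8.png

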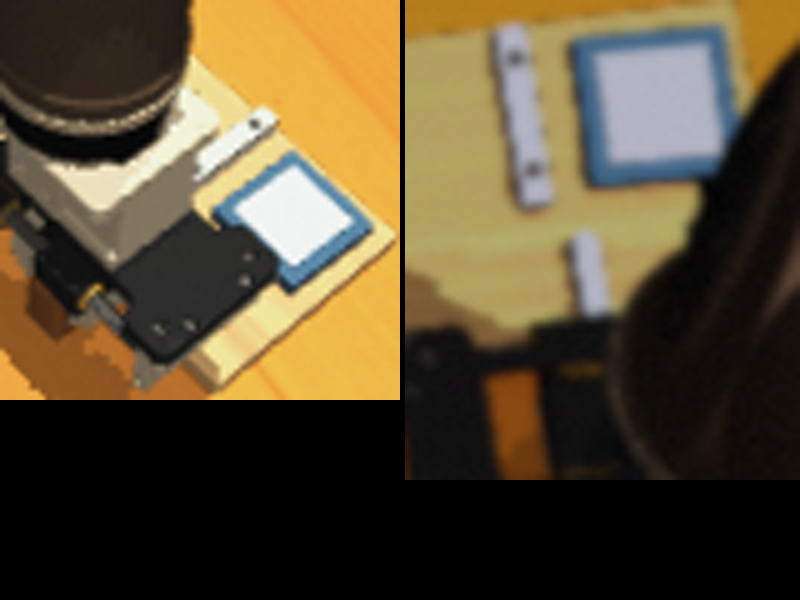

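The top crop shows the blade parallel to the rail with the nose ~10 mm short, but perhaps 2 mm nearer the tile than the gap's centre. I check that numerically.

```bash
python3 - <<'E'
from h import *
T=cam('top');im=cv2.imread('pics/t8.png').astype(float);s=ctrl.read_state()
a=np.radians(9.5);n=np.array([-np.sin(a),np.cos(a)]);O=np.array([.456,-.1666])
def edge(v,u0,u1,sign,ch=None):
    x=im[v,u0:u1+1]; x=(x[:,0]-x[:,2]); d=np.diff(x)*sign; i=np.argmax(d); w=np.clip(d[max(i-1,0):i+2],0,None); k=np.arange(max(i-1,0),max(i-1,0)+len(w))
    return u0+.5+(w*k).sum()/w.sum()
def lat(u,v,z): q=plane(T,u,v,z)[:2]; return round(1e3*float(n@(q-O)),1)
# crop-> px: u=305+(x-405)/5.98, v=180+y/5.93
for v in (190,195,200,205,208):
    c=305+(535-405)/5.98+ (v-212)*.17
    print(v,'rail L,R',lat(edge(v,int(c)-7,int(c)-1,1),v,.026),lat(edge(v,int(c)+0,int(c)+6,-1),v,.026),'tile L',lat(edge(v,331,338,1),v,.024))
for v in (222,225,228,231):
    print(v,'blade',lat(edge(v,329,336,1),v,.030),lat(edge(v,335,342,-1),v,.030))
E
```

```text
190 rail L,R 23.2 8.6 tile L -7.5
195 rail L,R 22.9 8.5 tile L -7.3
200 rail L,R 22.5 8.3 tile L -6.5
205 rail L,R 22.1 8.1 tile L -6.4
208 rail L,R 23.0 8.5 tile L -5.5
222 blade 7.8 -5.5
225 blade 7.2 -4.8
228 blade 7.5 -5.6
231 blade 7.1 -4.9
```

Numerically, the blade centre is +1.1 mm and the gap centre +1.0 mm, with ~3 mm to spare on each side. Slide in.

move_arm:
  deltas: [0.002,0,0.02,0,0,0,1,0.002,0,0.04,0,0,0,1,0.003,0,0.06,0,0,0,1,0.003,0,0.08,0,0,0,1,0.003,0,0.1,0,0,0,1,0.003,0,0.115,0,0,0,1,0.004,0,0.125,0,0,0,1,0.005,0,0.128,0,0,0,1]

```text
t: 12.7
tcp_pos: [0.5202, -0.1554, 0.0003]
tool_rot: [[0.001, -0.171, 0.985], [-0.0, 0.985, 0.171], [-1.0, -0.001, 0.001]]
ft_force: [0.0, 0.4, -2.1]
width: 0.26
```

```bash
python3 -c "
from h import *
l=np.load('line.npy')
to([*l[1],-.001],9.8)"
```

```text
t 12.7 tcp [ 5.202e-01 -1.554e-01  3.000e-04] head 9.84 tilt 0.07 w 0.26 F [ 0.01  0.45 -2.1 ]
delta [ 0.0026 -0.0001  0.013 ] [1.2e-04 1.9e-04 8.0e-05]
```

move_arm:
  deltas: [0.001,0,0.002,0,0,0,1,0.001,0,0.004,0,0,0,1,0.002,0,0.006,0,0,0,1,0.002,0,0.008,0,0,0,1,0.002,0,0.01,0,0,0,1,0.002,0,0.012,0,0,0,1,0.002,0,0.013,0,0,0,1,0.002,0,0.013,0,0,0,1]

```text
t: 13.37
tcp_pos: [0.5268, -0.1543, -0.0007]
tool_rot: [[0.001, -0.171, 0.985], [-0.0, 0.985, 0.171], [-1.0, -0.001, 0.001]]
ft_force: [0.1, 0.5, -0.2]
width: 0.259
```

move_arm:
  deltas: [0,0,0.001,0,0,0,1,0,0,0.002,0,0,0,1,0,0,0.003,0,0,0,1,0,0,0.004,0,0,0,1,0,0,0.005,0,0,0,1,0,0,0.006,0,0,0,1,0,0,0.006,0,0,0,1,0,0,0.006,0,0,0,1]

```text
t: 14.03
tcp_pos: [0.5281, -0.154, -0.0008]
tool_rot: [[-0.001, -0.17, 0.985], [-0.0, 0.985, 0.17], [-1.0, -0.0, -0.001]]
ft_force: [-5.4, -2.4, 3.9]
width: 0.257
```

```bash
python3 - <<'E'
from h import *
b=save('scene','s9.png');c=save('top','t9.png');w=save('wrist','w9.png')
o=np.zeros((600,800,3),np.uint8)
o[:400,:400]=cv2.resize(b[200:280,260:340],(400,400),interpolation=2)
o[:480,405:800]=cv2.resize(c[180:261,305:371],(395,480),interpolation=2)
o[405:600,:400]=cv2.resize(w[180:310,122:390],(400,195),interpolation=2)
cv2.imwrite('pics/v9.png',o[:,:,::-1]); 
to([.53,-.15,0],9.8)
E
```

```text
t 14.18 tcp [ 0.5281 -0.154  -0.0008] head 9.81 tilt 0.06 w 0.258 F [-5.72 -0.55  3.02]
delta [-0.0016  0.0073  0.005 ] [ 3.0e-05 -1.7e-04  1.0e-05]
```

View pics/v9.png

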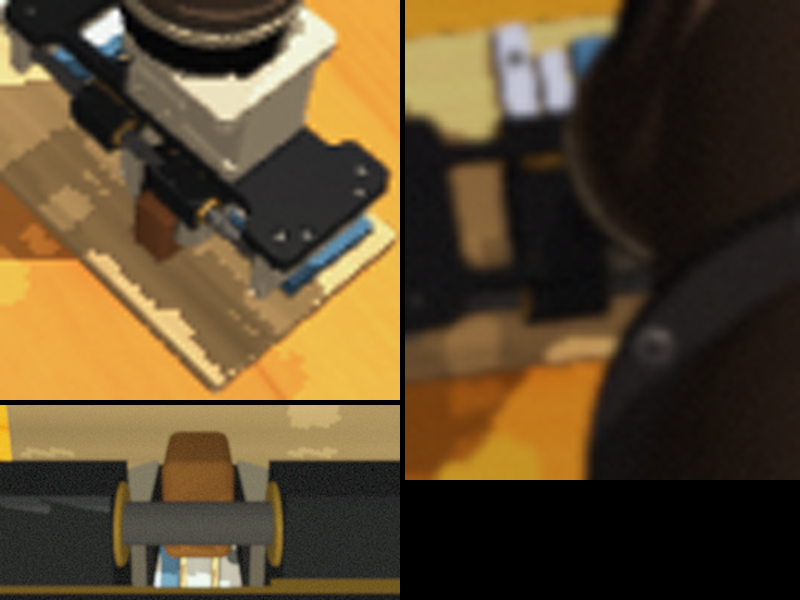

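Contact of 5.7 N along −x, and the blade is seen in the gap between rail and tile, with the handle against the rail end. I release it, then rise.

move_arm:
  deltas: [0,0,-0.002,0,0,0,0,0,0,-0.002,0,0,0,0,0,0,-0.002,0,0,0,0,0,0,-0.002,0,0,0,0,0,0,-0.002,0,0,0,0,0,0,-0.002,0,0,0,0,0,0,-0.002,0,0,0,0,0,0,-0.002,0,0,0,0]

```text
t: 14.85
tcp_pos: [0.5272, -0.1542, -0.0008]
tool_rot: [[-0.001, -0.17, 0.985], [-0.0, 0.985, 0.17], [-1.0, -0.0, -0.001]]
ft_force: [-1.1, 0.2, -0.4]
width: 0.504
```

```bash
python3 -c "
from h import *
to([.528,-.154,.09],9.8)
to([.6016,-.2478,.09],9.8)"
```

```text
t 14.85 tcp [ 0.5272 -0.1542 -0.0008] head 9.81 tilt 0.06 w 0.504 F [-1.06  0.23 -0.43]
delta [-1.816e-01  1.000e-04  1.400e-03] [ 4.0e-05 -1.5e-04  1.0e-05]
t 14.85 tcp [ 0.5272 -0.1542 -0.0008] head 9.81 tilt 0.06 w 0.504 F [-1.06  0.23 -0.43]
delta [-0.1817 -0.2098  0.1145] [ 4.0e-05 -1.5e-04  1.0e-05]
```

move_arm:
  deltas: [-0.03,0,0,0,0,0,0,-0.09,0,0,0,0,0,0,-0.15,0,0,0,0,0,0,-0.182,0,0,0,0,0,0,-0.182,-0.04,0.03,0,0,0,1,-0.182,-0.1,0.06,0,0,0,1,-0.182,-0.16,0.09,0,0,0,1,-0.182,-0.21,0.1145,0,0,0,1]

```text
t: 15.52
tcp_pos: [0.6029, -0.2496, 0.0905]
tool_rot: [[0.0, -0.171, 0.985], [-0.001, 0.985, 0.171], [-1.0, -0.001, -0.0]]
ft_force: [0.1, 0.4, 0.3]
width: 0.259
```

```bash
python3 - <<'E'
from h import *
to([.6016,-.2478,.02],9.8)
T=cam('top');im=save('top','t10.png').astype(float)[:,:,::-1]
S=cam('scene');b=save('scene','s10.png')
o=np.zeros((600,800,3),np.uint8)
o[:400,:400]=cv2.resize(b[190:270,250:330],(400,400),interpolation=2)[:,:,::-1]
o[:480,405:800]=cv2.resize(im[180:261,305:371],(395,480),interpolation=2)
cv2.imwrite('pics/v10.png',o)
E
```

```text
t 15.52 tcp [ 0.6029 -0.2496  0.0905] head 9.82 tilt 0.05 w 0.259 F [0.14 0.37 0.31]
delta [ 0.1411  0.0042 -0.0018] [ 6.0e-05 -1.0e-05  1.4e-04]
```

move_arm:
  deltas: [0.04,0.004,-0.002,0,0,0,1,0.08,0.004,-0.002,0,0,0,1,0.12,0.004,-0.002,0,0,0,1,0.15,0.004,-0.002,0,0,0,1,0.17,0.004,-0.002,0,0,0,1,0.18,0.004,-0.002,0,0,0,1,0.185,0.004,-0.002,0,0,0,1,0.19,0.004,-0.002,0,0,0,1]

```text
t: 16.28
tcp_pos: [0.6022, -0.2516, -0.0045]
tool_rot: [[0.001, -0.167, 0.986], [-0.004, 0.986, 0.167], [-1.0, -0.004, 0.001]]
ft_force: [0.9, -0.6, 0.1]
width: 0.004
```

move_arm:
  deltas: [0.005,0,0,0,0,0,1,0.01,0,0,0,0,0,1,0.015,0,0,0,0,0,1,0.02,0,0,0,0,0,1,0.025,0,0,0,0,0,1,0.03,0,0,0,0,0,1,0.035,0,0,0,0,0,1,0.035,0,0,0,0,0,1]

```text
t: 16.95
tcp_pos: [0.6019, -0.2515, -0.0226]
tool_rot: [[0.0, -0.166, 0.986], [-0.003, 0.986, 0.166], [-1.0, -0.004, -0.0]]
ft_force: [-0.4, -0.5, 0.3]
width: 0.003
```

move_arm:
  deltas: [0.002,0,0,0,0,0,1,0.004,0,0,0,0,0,1,0.006,0,0,0,0,0,1,0.008,0,0,0,0,0,1,0.01,0,0,0,0,0,1,0.012,0,0,0,0,0,1,0.014,0,0,0,0,0,1,0.014,0,0,0,0,0,1]

```text
t: 17.62
tcp_pos: [0.6017, -0.2515, -0.0298]
tool_rot: [[0.0, -0.167, 0.986], [-0.003, 0.986, 0.167], [-1.0, -0.003, -0.0]]
ft_force: [0.2, 0.5, 0.4]
width: 0.008
```

move_arm:
  deltas: [0.002,0,0,0,0,0,1,0.004,0,0,0,0,0,1,0.006,0,0,0,0,0,1,0.008,0,0,0,0,0,1,0.01,0,0,0,0,0,1,0.012,0,0,0,0,0,1,0.014,0,0,0,0,0,1,0.014,0,0,0,0,0,1]

```text
t: 18.28
tcp_pos: [0.6018, -0.2515, -0.0355]
tool_rot: [[0.001, -0.166, 0.986], [-0.003, 0.986, 0.166], [-1.0, -0.003, 0.0]]
ft_force: [-5.0, 2.2, 14.3]
width: 0.003
```

Touched the desk at TCP z = −0.0355, so the tips sit 35 mm above the reported TCP, matching the pictures. The push height, with tips at 16–17 mm, is TCP z ≈ −0.019.

```bash
python3 - <<'E'
from h import *
a=np.radians(9.8);e=np.array([np.cos(a),np.sin(a)]);n=np.array([-e[1],e[0]]);E0=np.array([.54635,-.15089])
p=ctrl.read_state()['tcp_pos'][:2];print('s,lat',(p-E0)@e,(p-E0)@n)
to([*(E0+e*.038-n*.092),-.019],9.8)
to([*(E0+e*.038-n*.079),-.019],9.8)
E
```

```text
s,lat 0.03751357441170907 -0.10858898872675397
t 18.28 tcp [ 0.6018 -0.2515 -0.0355] head 9.58 tilt 0.18 w 0.003 F [-4.96  2.21 14.29]
delta [-0.033   0.0331  0.0008] [-0.00061  0.       0.00051]
t 18.28 tcp [ 0.6018 -0.2515 -0.0355] head 9.58 tilt 0.18 w 0.003 F [-4.96  2.21 14.29]
delta [-0.0331  0.0591  0.0007] [-0.00061  0.       0.00051]
```

move_arm:
  deltas: [-0.02,0,0,-0.0006,0,0,1,-0.033,0,0,-0.0006,0,0,1,-0.033,0,0,-0.0006,0,0,1,-0.033,0.008,0,-0.0006,0,0,1,-0.033,0.016,0,-0.0006,0,0,1,-0.033,0.024,0,-0.0006,0,0,1,-0.033,0.033,0.001,-0.0006,0,0,1,-0.033,0.033,0.001,-0.0006,0,0,1]

```text
t: 18.95
tcp_pos: [0.5994, -0.2332, -0.0195]
tool_rot: [[-0.0, -0.172, 0.985], [-0.002, 0.985, 0.172], [-1.0, -0.002, -0.0]]
ft_force: [0.4, -0.2, -0.0]
width: 0.006
```

move_arm:
  deltas: [0,0.003,0,0,0,0,1,0,0.006,0,0,0,0,1,0,0.009,0,0,0,0,1,0,0.012,0,0,0,0,1,0,0.015,0,0,0,0,1,0,0.018,0,0,0,0,1,0,0.02,0,0,0,0,1,0,0.02,0,0,0,0,1]

```text
t: 19.62
tcp_pos: [0.5978, -0.2231, -0.0194]
tool_rot: [[-0.0, -0.172, 0.985], [-0.002, 0.985, 0.172], [-1.0, -0.002, -0.0]]
ft_force: [1.3, 0.4, 0.3]
width: 0.006
```

```bash
cat > st.py <<'E'
from h import *
a=np.radians(9.8);e=np.array([np.cos(a),np.sin(a)]);n=np.array([-e[1],e[0]]);E0=np.array([.54635,-.15089])
s=ctrl.read_state();p=s['tcp_pos'][:2];F=s['ft_force'];print('s,lat',((p-E0)@e).round(4),((p-E0)@n).round(4),'Fn',(F[:2]@n).round(2),'Fe',(F[:2]@e).round(2))
to([*(E0+e*.038-n*.079),-.019],9.8)
E
python3 st.py
```

```text
s,lat 0.0384 -0.0799 Fn 0.14 Fe 1.32
t 19.62 tcp [ 0.5978 -0.2231 -0.0194] head 9.9 tilt 0.12 w 0.006 F [1.27 0.36 0.29]
delta [-0.0008  0.0019 -0.0007] [ 2.7e-04 -6.0e-05  3.2e-04]
```

move_arm:
  deltas: [0,0.002,0,0,0,0,1,0,0.004,0,0,0,0,1,0,0.006,0,0,0,0,1,0,0.008,0,0,0,0,1,0,0.01,0,0,0,0,1,0,0.011,0,0,0,0,1,0,0.012,0,0,0,0,1,0,0.012,0,0,0,0,1]

```text
t: 20.28
tcp_pos: [0.5968, -0.2172, -0.0194]
tool_rot: [[0.0, -0.172, 0.985], [-0.002, 0.985, 0.172], [-1.0, -0.002, -0.0]]
ft_force: [0.7, -1.3, -0.4]
width: 0.008
```

```bash
python3 st.py
```

```text
s,lat 0.0384 -0.074 Fn -1.44 Fe 0.51
t 20.28 tcp [ 0.5968 -0.2172 -0.0194] head 9.9 tilt 0.12 w 0.008 F [ 0.75 -1.33 -0.4 ]
delta [-0.0007 -0.0101 -0.0009] [ 2.7e-04 -4.0e-05  3.4e-04]
```

move_arm:
  deltas: [0,0.001,0,0,0,0,1,0,0.002,0,0,0,0,1,0,0.003,0,0,0,0,1,0,0.004,0,0,0,0,1,0,0.005,0,0,0,0,1,0,0.006,0,0,0,0,1,0,0.007,0,0,0,0,1,0,0.007,0,0,0,0,1]

```text
t: 20.95
tcp_pos: [0.5964, -0.2155, -0.0191]
tool_rot: [[0.001, -0.171, 0.985], [-0.004, 0.985, 0.171], [-1.0, -0.004, 0.0]]
ft_force: [1.2, -6.4, 0.5]
width: 0.002
```

```bash
python3 st.py
```

```text
s,lat 0.0383 -0.0722 Fn -6.48 Fe 0.05
t 20.95 tcp [ 0.5964 -0.2155 -0.0191] head 9.84 tilt 0.24 w 0.002 F [ 1.15 -6.38  0.53]
delta [-0.0001 -0.0137 -0.0007] [1.0e-04 5.0e-05 6.6e-04]
```

Blocked at 6.5 N. I check with the last picture.

```bash
python3 - <<'E'
from h import *
b=save('scene','s11.png');c=save('top','t11.png');w=save('wrist','w11.png')
o=np.zeros((600,800,3),np.uint8)
o[:300,:300]=cv2.resize(b[190:260,250:320],(300,300),interpolation=2)
o[:490,405:800]=cv2.resize(c[180:261,305:371],(395,490),interpolation=2)
o[305:600,:400]=cv2.resize(w[40:320,110:490],(400,295),interpolation=2)
cv2.imwrite('pics/v11.png',o[:,:,::-1])
exec(open('st.py').read())
E
```

```text
s,lat 0.0383 -0.0722 Fn -6.32 Fe -0.17
t 21.1 tcp [ 0.5964 -0.2155 -0.0191] head 9.83 tilt 0.23 w 0.004 F [ 0.91 -6.26  1.29]
delta [-0.0001 -0.0136 -0.0006] [9.0e-05 5.0e-05 6.5e-04]
```

View pics/v11.png

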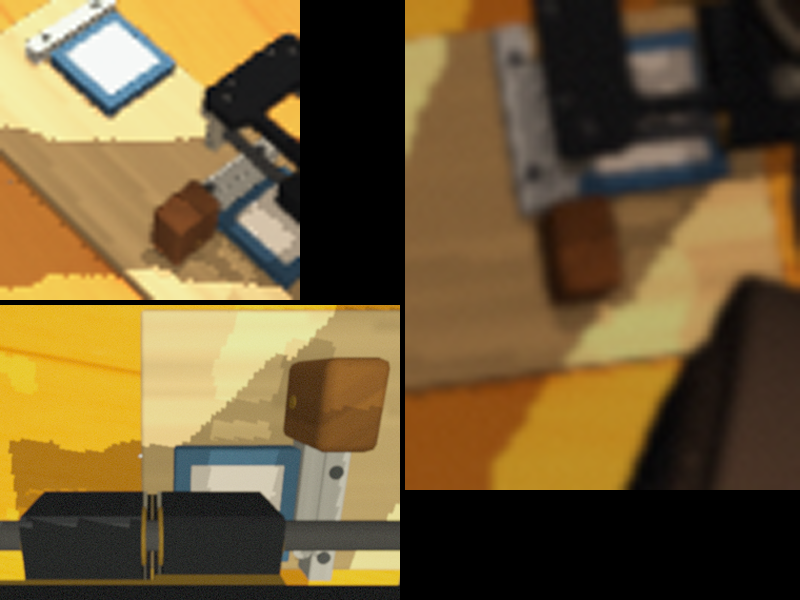

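The picture shows tile, blade and rail side by side with no visible gaps, and the handle at the rail end. The other tile and its rail look unchanged. Now the numbers, from the same pictures.

```bash
python3 - <<'E'
from h import *
W=cam('wrist');im=cv2.imread('pics/w11.png').astype(int)
a=np.radians(9.8);e=np.array([np.cos(a),np.sin(a)]);n=np.array([-e[1],e[0]]);E0=np.array([.54635,-.15089])
L=lambda u,v,z:((np.array(plane(W,u,v,z)[:2])-E0)@n*1e3).round(1)
A=lambda u,v,z:((np.array(plane(W,u,v,z)[:2])-E0)@e*1e3).round(1)
for v in(186,192,198,204,212):
    d=np.abs(np.diff(im[v,265:465],axis=0)).sum(1);i=[k for k in range(1,198) if d[k]>60 and d[k]>=d[k-1] and d[k]>d[k+1]]
    print(v,[(265+k+.5,L(265.5+k,v,.0245)) for k in i])
for u in (395,400,410,420,430,437):
    d=np.abs(np.diff(im[70:200,u],axis=0)).sum(1);i=[k for k in range(1,128) if d[k]>45 and d[k]>=d[k-1] and d[k]>d[k+1]]
    print('col',u,[(70+k,A(u,70.5+k,.052),A(u,70.5+k,.026)) for k in i])
for u in (290,320,350,380):
    d=np.abs(np.diff(im[150:200,u],axis=0)).sum(1);i=[k for k in range(1,48) if d[k]>60 and d[k]>=d[k-1] and d[k]>d[k+1]];print('tile front',u,[(150+k,A(u,150.5+k,.024)) for k in i])
# other tile / pot in top and scene, before-after
for f,g,box in(('s0.png','s11.png',(255,185,295,220)),('s0.png','s11.png',(335,170,368,208)),('t0.png','t11.png',(240,185,292,230))):
    x0,y0,x1,y1=box;p=[cv2.cvtColor(cv2.imread('pics/'+q)[y0:y1,x0:x1],cv2.COLOR_BGR2HSV) for q in(f,g)]
    m=[((q[...,0]>95)&(q[...,0]<125)&(q[...,1]>90)) for q in p];print(box,[np.argwhere(k).mean(0).round(2) for k in m],[k.sum() for k in m])
E
```

```text
186 [(274.5, np.float64(-62.4)), (397.5, np.float64(-1.2))]
192 [(274.5, np.float64(-62.3)), (291.5, np.float64(-53.8)), (379.5, np.float64(-9.8))]
198 [(274.5, np.float64(-62.2)), (291.5, np.float64(-53.7)), (378.5, np.float64(-10.0)), (422.5, np.float64(12.1)), (435.5, np.float64(18.6))]
204 [(274.5, np.float64(-62.2)), (290.5, np.float64(-54.1)), (378.5, np.float64(-9.7)), (395.5, np.float64(-1.1)), (424.5, np.float64(13.5)), (432.5, np.float64(17.5))]
212 [(274.5, np.float64(-62.1)), (290.5, np.float64(-54.0)), (377.5, np.float64(-9.8))]
col 395 [(81, np.float64(-38.9), np.float64(-41.0)), (93, np.float64(-34.6), np.float64(-35.8)), (170, np.float64(-5.1), np.float64(0.0))]
col 400 [(78, np.float64(-40.0), np.float64(-42.3)), (92, np.float64(-35.0), np.float64(-36.2)), (157, np.float64(-10.3), np.float64(-6.3)), (172, np.float64(-4.3), np.float64(1.0))]
col 410 [(92, np.float64(-35.0), np.float64(-36.2)), (176, np.float64(-2.6), np.float64(3.0))]
col 420 [(90, np.float64(-35.7), np.float64(-37.1)), (179, np.float64(-1.4), np.float64(4.5))]
col 430 [(89, np.float64(-36.1), np.float64(-37.5)), (179, np.float64(-1.4), np.float64(4.5)), (192, np.float64(4.0), np.float64(11.1))]
col 437 [(89, np.float64(-36.1), np.float64(-37.5)), (179, np.float64(-1.4), np.float64(4.5))]
tile front 290 [(169, np.float64(0.0)), (173, np.float64(2.0))]
tile front 320 [(172, np.float64(1.5)), (191, np.float64(11.2))]
tile front 350 [(172, np.float64(1.5)), (191, np.float64(11.2))]
tile front 380 [(172, np.float64(1.5))]
(255, 185, 295, 220) [array([21.04, 20.26]), array([21.07, 20.41])] [np.int64(140), np.int64(138)]
(335, 170, 368, 208) [array([13.32, 18.04]), array([nan, nan])] [np.int64(136), np.int64(0)]
(240, 185, 292, 230) [array([21.2 , 34.63]), array([21.18, 34.67])] [np.int64(181), np.int64(174)]<stdin>:17: RuntimeWarning: Mean of empty slice.
  ret = um.true_divide(
```

Tile faces are at −62.2 and −1.1 mm and the rail face at about +8.4 mm, which leaves ~9.5 mm for the 10 mm bar, so they are closed up. The shoulder is within 2 mm of the rail end, the other tile is unmoved, and the push is steady at 6.3 N. Handing in.

```bash
python3 -c "
from h import *
print(ctrl.job_done());s=ctrl.read_state();print(s['t'],s['ft_force'],s['tcp_pos'])"
```

```text
the job is handed in; nothing more can be done
None
the job is handed in; nothing more can be done
```

The job is handed in. The spacer bar is in the wide (right) gap with its handle at the rail end, and I released it. I then pushed the right tile against it with the closed fingers, which were still pressing at about 6.3 N when I handed in, at about 21 s of the 48 s allowed. No verdict was reported.

**Last checks:**
- **Gap:** about 9.5 mm was measured between tile and rail for the 10 mm bar, so they are closed up within measuring error.
- **Shoulder:** it lies about 1–2 mm from the rail end. It met the rail with about 5.7 N before I let go.
- **Tile:** its centre is about 24 mm along x in the board frame, inside the 13.5–43.5 mm range, and its front edge showed no turn.
- **Other tile:** it moved by less than 0.2 pixel in both the top and scene views.

**What failed or disagreed:**
- **Fingertip position:** the text puts the TCP at the fingertips, but the pictures and a touch on the desk put the tips about 35 mm above it. Because of this, a grasp closed over the handle. An earlier one failed because I lifted before the jaws had closed. The bar was not disturbed either time.
- **Glue pot:** I could not recheck it, since the final scene picture showed none of its lid. The bar passed near it only above its height.
- **Bar turn:** the handle edges gave no clear reading of the bar's own angle (0° at the front edge, up to 5° at the rounded rear edge). I relied on it being squeezed between the tile and the rail.

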